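Restock a sprung pusher lane from behind

ROBOT

A 7-joint arm with a two-finger parallel gripper is mounted at the origin on the work surface. World frame = base frame: x ahead of the robot, y to its left, z up, the work surface at z = 0. Lengths are in m, angles in rad, forces in N, time in s.
With the tool pointing down it reaches from about 0.4 to 0.875 m from the base axis. Payload 6.5 kg.
Tool frame: the origin (TCP) lies on the mounting face of the last link; the fingertips stand 173 mm ahead of it and the grasp point (between the pads) lies 155 mm ahead of it; z points along the fingers, y is the line along which they close (so a half turn about z gives the same grasp; the last joint's range is limited). The gripper opens to 85 mm and grips with 20 to 120 N. Pads are 22 mm wide; open, the fingers measure 114 mm over their backs; the gripper's body (76 mm by 85 mm) begins 54 mm behind the grasp point. The pads swing forward as they close: fully open they stand 13 mm farther back than shut.
Start: joints at [-1.244, 0.536, -0.004, 1.538, 0.003, 1.067, -0.071], TCP at [0.249, 0.6, 0.405] pointing down, gripper open.
Joint ranges: [-2.7, 2.7], [-0.37, 2.16], [-1.27, 1.26], [0.24, 2.4], [-1.31, 4.45], [0.19, 1.91], [-2.76, 2.76]. Speed limits (rad/s): [2.39, 2.39, 3.14, 3.14, 3.14, 3.14, 3.14].

INTERFACE

Orientations are given as a 3x3 rotation matrix whose columns are the frame's x, y, z axes.
In Python, from workcell import manip gives the robot as it stands.
- The arm moves only by the shell command python3 -m creep 'ROWS'. ROWS is JSON, one flat list of numbers, 5 for each row, row after row: the shift along the tool's x, y, z in cm, then the turn about the tool's z in rad, then the finger opening in cm, from 0 to 8.54. A call has 1 to 5 rows; each row is the pose to reach, as a shift and turn from the pose commanded when the call began, along the tool's axes at that moment; what a row does not reach only later rows make up. A row lasts 1/12 s, in which the tool goes at most 41.7 mm and 7.16 degrees, less where a joint would pass 70% of its speed; a pose out of reach is approached as far as the arm can. A call with a gripper value outside its range is refused whole. The fingers move at their own pace and stop on an object; the grip force is fixed at half the most. Time passes only in rows, so rows that repeat a pose let the fingers close. It gives the time, the measured TCP pose, the force, the opening and the grip force at its end, in the units of the state.
- manip.observe(): the state, without advancing time (a new reading comes with each control period).
- manip.capture(name): name is "scene" or "top" or "wrist"; returns the picture (384x512x3 uint8, red, green, blue); there is no depth.
- manip.get_calibration(name): a dict with "fx", "fy", "cx", "cy" (pixels), "T" (4x4, takes a point from camera to world coordinates); the wrist camera has in their place "tool_from_camera" (4x4, takes a point from camera to tool coordinates, whose origin is the TCP and whose axes are the flange's). Camera axes: x right, y up, looking along -z (the intrinsics and any distortion apply to the point x, -y, -z); pixel columns grow to the right and rows downward; lengths in m; the calibration is good to about 2 mm. A picture is of the moment at which its call begins: read the wrist's pose just before it. get_calibration takes no time and is no camera call.
- manip.job_done(): hands the job in; it is judged then, once.
The state is a dict: "time": time; "joints": joint angles; "dq": joint speeds; "tau": joint torques, N m; "tcp_pos": TCP position; "eef_rot": TCP orientation; "ft_force": force on the tool from outside, world axes, zero at the start; "moment": the same for the moment, N m; "opening": finger opening in m; "gripper_force": force on a finger pad.
Only numpy, scipy, OpenCV 4.12 (cv2) and the standard library are available. Lean on these libraries where they do the work, as an engineer would, in place of code of your own. Each camera call takes 0.05 s, during which the arm holds its last target. There are 200 camera calls.

TASK

Restock the carton lane the right way, new stock behind old: draw the sprung pusher arm back by its tab until the catch clicks fully home and holds it on its own, without ramming the rubber buffer, then stand the loose spare carton upright on the lane floor between the two old cartons and the arm. Then, keeping hands off the arm, press the release lever so that the arm springs forward and closes the three cartons up against the front lip; set the carton down rather than dropping it, and leave everything else on the bench alone.

Things in the scene. Friction and masses are not known exactly. Their poses are not given: they have to be found in the camera images.
- lane: The dispensing lane: a fixed grey plastic channel on the bench, 312 mm long, 72 mm wide. Origin at bench height on its centreline, at the inner face of the clear front lip (6 mm thick, 46 mm high); +x runs along the lane to its rear, z up. Floor 8 mm above the bench; side walls 6 mm thick, 60 mm apart inside, 26 mm high above the bench. A black catch block is clipped over its rear end.
- pusher: The sprung pusher arm, white plastic, sliding along the lane, its x parallel to the lane's x. Origin at the foot of its paddle's front face, on the lane floor. Paddle 46 mm wide, 64 mm high. At the start it leans on the two old cartons, face 60 mm behind the lip. A nearly constant spring pulls it forward with 7 to 8 N; drawn back and let go, it springs forward unless the catch holds it.
- tab (a point): Centre of the gripping part of the arm's upright hand tab, 95 mm above the lane floor. The tab is 10 mm thick along the lane (1 to 11 mm behind the paddle face), 26 mm wide across it, and reaches from 60 to 112 mm above the lane floor, well above the carton tops (75 mm).
- catch_end (a point): Point on the lane floor, 136 mm behind the lip: mid of the zone where the paddle face is when the catch takes. The block is clipped by hand, so the true place is unknown within 18 mm either way. Over the last 20 mm the arm's lug lifts the steel sear (up to 5 N more), which then drops in with a click; 2 mm further the arm meets a rubber buffer (5 N per mm). Let go, the arm rests on it.
- pad_mid (a point): Fixed point of the lane, 252 mm behind the lip, 46 mm above the bench: mean place of the release lever's thumb pad (black, level, 40 mm long, 32 mm wide, its top at this height). The pad goes with the catch block, up to 18 mm to the front or rear: its centre is 116 mm behind the paddle face of the held arm. Pressing it down 4 to 8 mm, with 2 to 6 N, lifts the sear and lets the arm go;
- release_lever (a joint): Angle of the release lever: 0 at rest, grows to 0.40 rad as the thumb pad is pressed down; it rises to about 0.14 while the lug rides under the sear and falls back to 0 when it has caught; about 0.15 lets the arm go. Sprung back to 0.
- buffer (a joint): Compression of the rubber end buffer in m: 0 free; 5 N per mm. More than 2.5 mm (12 N on the buffer, some 20 N on the hand) is ramming it.
- front_carton: Old carton in the lane against the front lip, white with a blue band, 30 mm along x, 50 mm wide along y, 75 mm high. Origin at the centre of its underside.
- rear_carton: Old carton in the lane behind the front carton; same size, origin at the centre of its underside.
- new_carton: Spare carton standing upright on the bench outside the lane, the same as the two in the lane: 30 mm along its x, 50 mm along its y, 75 mm high, 50 to 100 g. Origin at the centre of its underside. It goes in with its 30 mm side along the lane, its 50 mm side across (either face forward).
- pill_bottle: Bystander: white bottle, 52 mm across, 95 mm high.
- syrup_carton: Bystander: taller square carton, 46 x 46 x 110 mm.
- flat_carton: Bystander: flat carton lying down, 110 x 70 x 24 mm.
- ointment_jar: Bystander: jar 56 mm across, 50 mm high.
- label_roll: Bystander: roll of labels 76 mm across, 35 mm high.
- carton_knife: Bystander: closed carton knife, 150 x 18 x 12 mm, lying down.
Things that resemble listed ones, but are neither listed nor needed, are in the scene too. What is shaped like the front_carton but pink is not meant.

How it is judged:
By the outcome, as a careful person would: the job done as asked, in the order asked, and still so for the second after the job is handed in, with the robot touching nothing.
It also fails if it takes over 72 s, if anything falls off the work surface, if the arm or the gripper's body presses on something with over 40 N, if the wrist force passes 120 N, or if a joint passes its speed limit or range.

## Working session

There is one attempt and no reset: what is moved stays moved. The work goes in short steps, Python scripts to look and compute and a shell command to move; the robot and the scene stay as the last step left them, time stands still between calls to the robot, and variables do not carry over. Pictures are saved under pics/ and viewed, at most 10 in all, crops included, and the job is handed in when it is done.

```bash
ls; mkdir -p pics; python3 - <<'E'
from workcell import manip
import cv2,numpy as np
o=manip.observe();print({k:np.round(v,3).tolist() for k,v in o.items()})
ims=[manip.capture(n) for n in("scene","top")]
for n,i in zip(("scene","top"),ims):
    cv2.imwrite(f"pics/{n}0.png",i[...,::-1]);c=manip.get_calibration(n);print(n,{k:np.round(v,4).tolist() for k,v in c.items()})
print(manip.get_calibration("wrist"))
cv2.imwrite("pics/a.png",cv2.resize(np.vstack(ims)[...,::-1],None,fx=0.78,fy=0.78))
E
```

```text
pics
{'time': 0.0, 'joints': [-1.244, 0.537, -0.004, 1.539, 0.003, 1.067, -0.071], 'dq': [-0.001, 0.001, -0.001, 0.0, -0.0, -0.001, -0.0], 'tau': [0.0, -58.34, 1.049, -25.91, 0.012, 0.009, -0.0], 'tcp_pos': [0.249, 0.6, 0.404], 'eef_rot': [[-0.924, 0.383, -0.001], [0.383, 0.924, -0.002], [-0.0, -0.002, -1.0]], 'ft_force': [-0.635, -0.198, -0.514], 'moment': [0.024, -0.017, -0.003], 'gripper_force': 0.0, 'opening': 0.085}
scene {'fx': 399.4165, 'fy': 399.4165, 'cx': 258.1221, 'cy': 191.1316, 'T': [[-0.2933, -0.79, 0.5384, 1.0562], [0.956, -0.2477, 0.1574, 0.1861], [0.009, 0.5608, 0.8279, 0.8995], [0.0, 0.0, 0.0, 1.0]]}
top {'fx': 428.5741, 'fy': 428.5741, 'cx': 254.2815, 'cy': 191.7058, 'T': [[-0.0409, 0.9722, -0.2307, 0.3257], [-0.9992, -0.0408, 0.0054, 0.031], [-0.0042, 0.2308, 0.973, 1.084], [0.0, 0.0, 0.0, 1.0]]}
{'fx': 342.53133051509695, 'fy': 342.53133051509695, 'cx': 258.64353699634444, 'cy': 191.984395102266, 'tool_from_camera': array([[-1.07926175e-03,  9.53154022e-01,  3.02483464e-01,
         7.80458976e-02],
       [ 9.99999403e-01,  9.76185722e-04,  4.91946762e-04,
        -2.54990064e-04],
       [ 1.73620995e-04,  3.02483815e-01, -9.53154506e-01,
         2.99773958e-02],
       [ 0.00000000e+00,  0.00000000e+00,  0.00000000e+00,
         1.00000000e+00]])}
```

View pics/a.png

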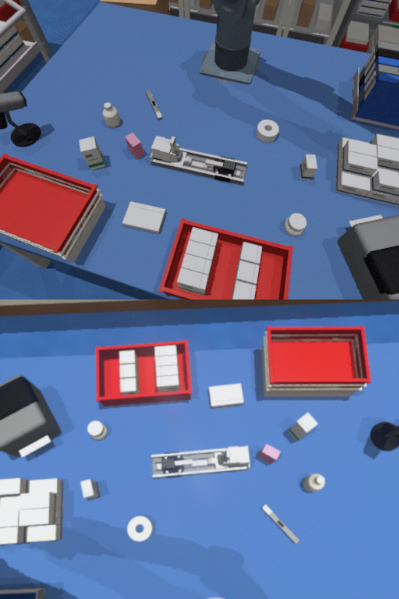

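The stacked picture shows the lane near top-camera (250,208). Things that could be taken for the spare carton, in full top pixels: white box (115,243), pink carton (346,197, not meant), syrup carton (388,162) and boxes in the red bin. I choose the white one at (115,243) and check it in a crop.

```bash
python3 - <<'E'
import cv2,numpy as np
t=cv2.imread("pics/top0.png");s=cv2.imread("pics/scene0.png")
a=cv2.resize(t[170:245,185:335],(750,375),interpolation=cv2.INTER_CUBIC)
b=cv2.resize(t[220:265,90:165],(375,225),interpolation=cv2.INTER_CUBIC)
c=cv2.resize(s[185:230,375:450],(375,225),interpolation=cv2.INTER_CUBIC)
cv2.imwrite("pics/b.png",np.vstack([a,np.hstack([b,c])]))
E
```

```text
(no output)
```

View pics/b.png

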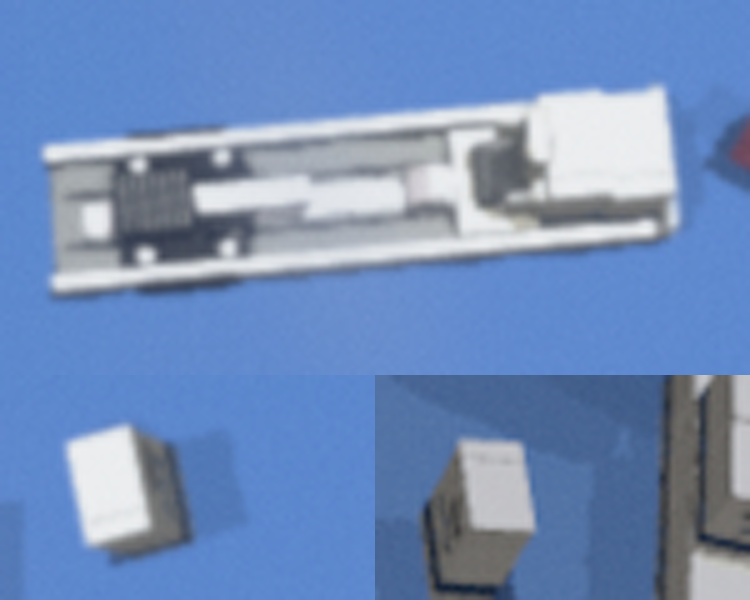

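Top crop: the lane runs from its rear end at crop (48,220) to the front cartons at (600,145), with the tab at about (425,185) and the black pad at (155,198). The lower left shows a plain white spare with a thin band line, top corners at about (67,443), (130,425), (152,525), (90,547). It matches the description and is not pink.

```bash
cat > h.py <<'E'
from workcell import manip
import numpy as np,cv2
def ray(cal,T,px,z):
    px=np.atleast_2d(px).astype(float)
    d=np.c_[(px[:,0]-cal["cx"])/cal["fx"],-(px[:,1]-cal["cy"])/cal["fy"],-np.ones(len(px))]@T[:3,:3].T
    return T[:3,3]+d*((z-T[2,3])/d[:,2])[:,None]
def top(px,z): c=manip.get_calibration("top");return ray(c,np.array(c["T"]),px,z)
def scene(px,z): c=manip.get_calibration("scene");return ray(c,np.array(c["T"]),px,z)
def wristT(o):
    W=np.eye(4);W[:3,:3]=o["eef_rot"];W[:3,3]=o["tcp_pos"];return W@np.array(manip.get_calibration("wrist")["tool_from_camera"])
def wrist(px,z,T): return ray(manip.get_calibration("wrist"),T,px,z)
E
python3 - <<'E'
from h import *
np.set_printoptions(precision=4,suppress=True)
A=lambda p:np.array(p)/5+[185,170]
B=lambda p:(np.array(p)-[0,375])/5+[90,220]
C=lambda p:(np.array(p)-[375,375])/5+[375,185]
n=top(B([(67,443),(130,425),(152,525),(90,547)]),.075);print(n,n.mean(0),np.linalg.norm(np.diff(n,axis=0),axis=1))
m=scene(C([(462,440),(522,445),(535,530),(470,527)]),.075);print(m.mean(0))
w=top(A([(45,150),(52,292),(543,95+8),(665,238)]),.026);print("walls",w)
print("ctn front",top(A([(662,90),(675,197),(545,95),(548,195)]),.083))
print("pad",top(A([(155,198)]),.046),"tabtop",top(A([(425,188)]),.120))
E
```

```text
[[0.4781 0.3866 0.075 ]
 [0.4854 0.357  0.075 ]
 [0.4377 0.3451 0.075 ]
 [0.4286 0.3738 0.075 ]] [0.4574 0.3656 0.075 ] [0.0305 0.0492 0.0301]
[0.4615 0.3717 0.075 ]
walls [[ 0.5615  0.1782  0.026 ]
 [ 0.489   0.1753  0.026 ]
 [ 0.5753 -0.0747  0.026 ]
 [ 0.5034 -0.1313  0.026 ]]
ctn front [[ 0.5659 -0.1265  0.083 ]
 [ 0.5134 -0.1288  0.083 ]
 [ 0.5658 -0.0702  0.083 ]
 [ 0.5169 -0.0686  0.083 ]]
pad [[0.5305 0.1214 0.046 ]] tabtop [[ 0.5154 -0.0088  0.12  ]]
```

```bash
python3 -m creep '[-2.9,-2.8,0,-0.1,8.5, -5.8,-5.6,0,-0.2,8.5, -8.7,-8.4,0,-0.3,8.5, -11.6,-11.2,0,-0.4,8.5, -14.5,-14,0,-0.443,8.5]'
python3 - <<'E'
from h import *
o=manip.observe();R=o["eef_rot"];print(R@np.eye(3)[1]);print((np.array(R).T@(np.array([.537,-.062,.40])-o["tcp_pos"]))*100)
E
```

```text
time: 0.52
tcp_pos: [0.3295, 0.4137, 0.4044]
eef_rot: [[-0.998, -0.056, -0.0], [-0.056, 0.998, -0.001], [0.0, -0.001, -1.0]]
ft_force: [1.6, -0.3, -0.3]
opening: 0.0852
gripper_force: 0.0
[-5.55479575e-02  9.98455846e-01 -5.89472862e-04]
[-18.07315903 -48.64399812   0.4588574 ]
```

```bash
python3 -m creep '[-1.4,-3.75,0,0,8.5, -2.8,-7.5,0,0,8.5, -4.2,-11.2,0,0,8.5, -5.6,-15,0,0,8.5, -7,-18.7,0,0,5]'
python3 -m creep '[-1.4,-3.75,0,0,5, -2.8,-7.5,0,0,5, -4.2,-11.2,0,0,5, -5.6,-15,0,0,5, -7,-18.7,0,0,5]'
python3 -m creep '[-1.5,-3.75,2,0,5, -2.5,-7.5,4,0,5, -3,-9.5,5,0,5, -3,-9.5,5,0,5, -3,-9.5,5,0,5]'
python3 - <<'E'
from h import *
o=manip.observe();i=manip.capture("wrist");cv2.imwrite("pics/w1.png",i[...,::-1]);np.savez("w1.npz",T=wristT(o),tcp=o["tcp_pos"],R=o["eef_rot"])
E
```

```text
time: 0.93
tcp_pos: [0.4087, 0.2303, 0.4046]
eef_rot: [[-0.999, -0.05, -0.0], [-0.05, 0.999, -0.0], [0.0, -0.0, -1.0]]
ft_force: [0.0, -1.0, 1.0]
opening: 0.075
gripper_force: 0.0
time: 1.35
tcp_pos: [0.488, 0.0471, 0.4047]
eef_rot: [[-0.999, -0.05, -0.0], [-0.05, 0.999, -0.0], [0.0, -0.0, -1.0]]
ft_force: [1.0, 0.4, 0.3]
opening: 0.0499
gripper_force: 0.0
time: 1.77
tcp_pos: [0.5222, -0.0457, 0.3536]
eef_rot: [[-0.999, -0.047, -0.002], [-0.047, 0.999, -0.001], [0.002, -0.0, -1.0]]
ft_force: [-0.4, 1.2, 0.3]
opening: 0.0501
gripper_force: 0.0
```

View pics/w1.png

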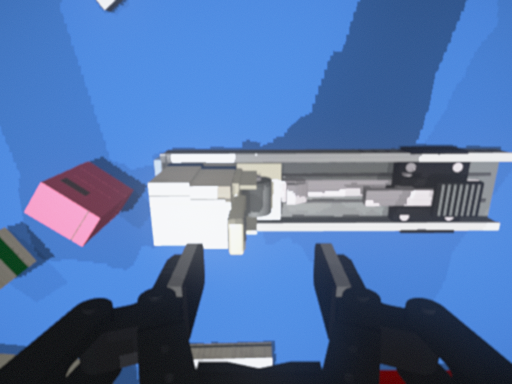

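The wrist view shows the pink carton (80,203), the two old cartons (205,208), the paddle and tab near (238,210), and the thumb pad at (462,200). I zoom on the tab and the pad.

```bash
python3 - <<'E'
import cv2,numpy as np
t=cv2.imread("pics/w1.png")
a=cv2.resize(t[145:265,140:300],(640,480),interpolation=cv2.INTER_CUBIC)
cv2.imwrite("pics/c.png",a)
E
```

```text
(no output)
```

View pics/c.png

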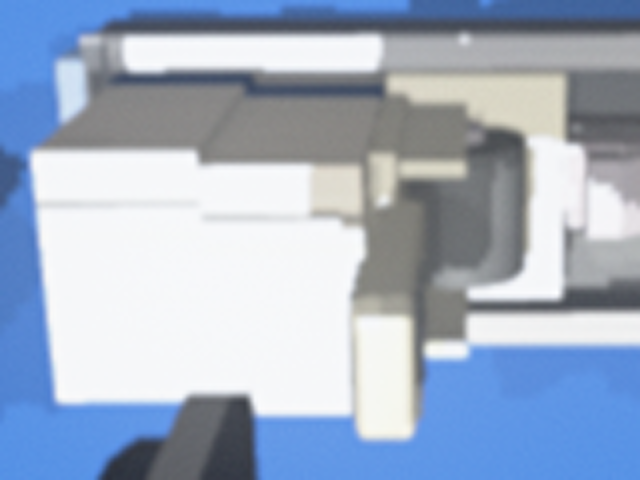

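The zoom shows the tab's top face at crop corners (357,313), (413,313), (418,437), (360,437).

```bash
python3 - <<'E'
from h import *
np.set_printoptions(precision=4,suppress=True)
f=np.load("w1.npz");T=f["T"]
t=wrist(np.array([(357,313),(413,313),(418,437),(360,437)])/4+[140,145],.12,T);print(t,t.mean(0))
# pad by mask
g=cv2.imread("pics/w1.png").max(2)
m=((g[170:232,392:500]<150)).astype(np.uint8)
print("pad?",wrist([(438,199),(484,199),(461,199)],.046,T))
print("ctn front edge",wrist(np.array([(33,150),(55,403)])/4+[140,145],.083,T))
tgt=t.mean(0);tgt[2]=.107+.155
print(f["tcp"],(f["R"].T@(tgt-f["tcp"]))*100)
E
```

```text
[[ 0.5301 -0.0644  0.12  ]
 [ 0.5296 -0.0554  0.12  ]
 [ 0.5517 -0.0539  0.12  ]
 [ 0.5522 -0.0635  0.12  ]] [ 0.5409 -0.0593  0.12  ]
pad? [[0.5306 0.108  0.046 ]
 [0.5288 0.1472 0.046 ]
 [0.5297 0.1276 0.046 ]]
ctn front edge [[ 0.5162 -0.127   0.083 ]
 [ 0.5672 -0.1253  0.083 ]]
[ 0.5222 -0.0457  0.3536] [-1.8308 -1.4387  9.1611]
```

```bash
python3 -m creep '[-1.75,-1.4,0.5,0,5, -1.75,-1.4,3.5,0,5, -1.75,-1.4,6.5,0,5, -1.75,-1.4,9,0,5, -1.75,-1.4,9.1,0,5]'
python3 -m creep '[0,0,0,0,3, 0,0,0,0,1, 0,0,0,0,0.5, 0,0,0,0,0.5, 0,0,0,0,0.5]'
```

```text
time: 2.23
tcp_pos: [0.5388, -0.0551, 0.2602]
eef_rot: [[-0.999, -0.053, -0.007], [-0.053, 0.999, 0.001], [0.007, 0.002, -1.0]]
ft_force: [-1.0, 0.8, -0.4]
opening: 0.0499
gripper_force: 0.0
time: 2.65
tcp_pos: [0.5416, -0.0592, 0.2659]
eef_rot: [[-0.999, -0.049, 0.004], [-0.049, 0.999, -0.003], [-0.004, -0.003, -1.0]]
ft_force: [0.2, -5.2, 2.7]
opening: 0.0089
gripper_force: 60.2
```

```bash
python3 -m creep '[0,0.5,0,0,0.5, 0,1.5,0,0,0.5, 0,2.7,0,0,0.5, 0,3.9,0,0,0.5, 0,4.5,0,0,0.5]'
python3 -m creep '[0,0.5,0,0,0.5, 0,0.8,0,0,0.5, 0,0.8,0,0,0.5, 0,0.8,0,0,0.5]'
```

```text
time: 3.07
tcp_pos: [0.5394, -0.0136, 0.2658]
eef_rot: [[-0.999, -0.049, 0.004], [-0.049, 0.999, -0.002], [-0.004, -0.003, -1.0]]
ft_force: [-0.0, -8.3, 4.6]
opening: 0.0087
gripper_force: 60.3
time: 3.4
tcp_pos: [0.539, -0.0064, 0.2658]
eef_rot: [[-0.999, -0.049, 0.004], [-0.049, 0.999, -0.003], [-0.004, -0.003, -1.0]]
ft_force: [-0.4, -7.2, 4.8]
opening: 0.0088
gripper_force: 60.3
```

```bash
python3 -m creep '[0,0.2,0,0,0.5, 0,0.4,0,0,0.5, 0,0.4,0,0,0.5]' | egrep 'tcp|ft'
python3 -m creep '[0,0.2,0,0,0.5, 0,0.4,0,0,0.5, 0,0.4,0,0,0.5]'| egrep 'tcp|ft'
python3 -m creep '[0,0.2,0,0,0.5, 0,0.3,0,0,0.5, 0,0.3,0,0,0.5]'| egrep 'tcp|ft'
```

```text
tcp_pos: [0.5388, -0.003, 0.2658]
ft_force: [-0.1, -8.4, 4.4]
tcp_pos: [0.5386, 0.0005, 0.2658]
ft_force: [-0.0, -9.6, 4.1]
tcp_pos: [0.5385, 0.0034, 0.2658]
ft_force: [0.3, -10.0, 3.9]
```

```bash
python3 -m creep '[0,0.2,0,0,0.5, 0,0.4,0,0,0.5, 0,0.4,0,0,0.5]' | egrep 'tcp|ft'
python3 -m creep '[0,0.2,0,0,0.5, 0,0.3,0,0,0.5, 0,0.3,0,0,0.5]'| egrep 'tcp|ft'
python3 -m creep '[0,0.1,0,0,0.5, 0,0.2,0,0,0.5, 0,0.2,0,0,0.5]'| egrep 'tcp|ft'
```

```text
tcp_pos: [0.5382, 0.0081, 0.2658]
ft_force: [-0.5, -7.9, 4.5]
tcp_pos: [0.5381, 0.011, 0.2658]
ft_force: [0.9, -7.9, 5.0]
tcp_pos: [0.538, 0.013, 0.2658]
ft_force: [-0.0, -7.3, 5.5]
```

```bash
python3 -m creep '[0,0.1,0,0,0.5, 0,0.1,0,0,0.5, 0,0.1,0,0,0.5]' | egrep 'tcp|ft'
python3 -m creep '[0,0.1,0,0,0.5, 0,0.1,0,0,0.5, 0,0.1,0,0,0.5]'| egrep 'tcp|ft'
```

```text
tcp_pos: [0.538, 0.0141, 0.2658]
ft_force: [0.4, -7.6, 4.3]
tcp_pos: [0.5379, 0.0155, 0.2658]
ft_force: [-0.2, -7.5, 5.2]
```

```bash
python3 - <<'E'
from h import *
i=manip.capture("scene")
a=cv2.resize(i[165:245,185:325],(800,457),interpolation=cv2.INTER_CUBIC);cv2.imwrite("pics/d.png",a[...,::-1])
E
```

```text
(no output)
```

View pics/d.png

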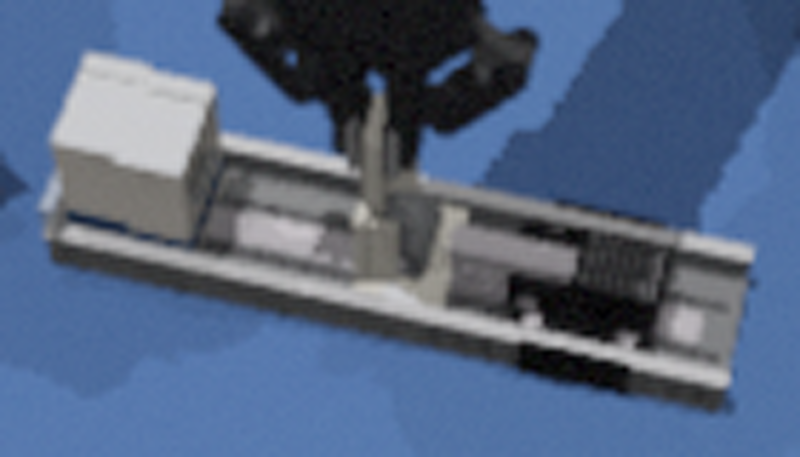

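The scene crop shows the arm drawn back at (385,200) and the two cartons still at the lip (135,140). The lever state cannot be read from it, so I go on by feel.

```bash
python3 -m creep '[0,0.1,0,0,0.5, 0,0.1,0,0,0.5, 0,0.1,0,0,0.5]' | egrep 'tcp|ft'
python3 -m creep '[0,0.1,0,0,0.5, 0,0.1,0,0,0.5, 0,0.1,0,0,0.5]'| egrep 'tcp|ft'
```

```text
tcp_pos: [0.5378, 0.0163, 0.2658]
ft_force: [-0.3, -7.5, 4.9]
tcp_pos: [0.5378, 0.0172, 0.2659]
ft_force: [-0.2, -7.5, 4.9]
```

```bash
python3 -m creep '[0,0.1,0,0,0.5, 0,0.1,0,0,0.5, 0,0.1,0,0,0.5]' | egrep 'tcp|ft'
python3 -m creep '[0,0.1,0,0,0.5, 0,0.1,0,0,0.5, 0,0.1,0,0,0.5]'| egrep 'tcp|ft'
```

```text
tcp_pos: [0.5378, 0.0179, 0.2658]
ft_force: [-1.0, -8.3, 5.3]
tcp_pos: [0.5377, 0.0184, 0.2658]
ft_force: [0.3, -9.4, 4.7]
```

```bash
python3 -m creep '[0,-0.1,0,0,0.5, 0,-0.2,0,0,0.5, 0,-0.2,0,0,0.5]' | egrep 'tcp|ft'
python3 -m creep '[0,-0.1,0,0,0.5, 0,-0.2,0,0,0.5, 0,-0.2,0,0,0.5]'| egrep 'tcp|ft'
```

```text
tcp_pos: [0.5378, 0.0169, 0.2658]
ft_force: [-0.1, -8.0, 5.2]
tcp_pos: [0.5379, 0.0155, 0.2658]
ft_force: [0.5, -6.3, 5.4]
```

```bash
python3 -m creep '[0,-0.1,0,0,0.5, 0,-0.2,0,0,0.5, 0,-0.2,0,0,0.5]' | egrep 'tcp|ft'
python3 -m creep '[0,-0.1,0,0,0.5, 0,-0.2,0,0,0.5, 0,-0.2,0,0,0.5]'| egrep 'tcp|ft'
```

```text
tcp_pos: [0.538, 0.015, 0.2658]
ft_force: [0.1, -1.8, 5.7]
tcp_pos: [0.538, 0.0145, 0.2658]
ft_force: [-0.9, 1.4, 4.9]
```

```bash
python3 -m creep '[0,0.05,0,0,0.5, 0,0.05,0,0,1.5, 0,0.05,0,0,2.5, 0,0.05,0,0,3.5, 0,0.05,0,0,3.5]'
python3 -m creep '[0,0,-2,0,3.5, 0,0,-5,0,3.5, 0,0,-9,0,5, 0,0,-13,0,8.5, 0,0,-16,0,8.5]'
python3 - <<'E'
from h import *
o=manip.observe();i=manip.capture("wrist");cv2.imwrite("pics/w2.png",i[...,::-1]);np.savez("w2.npz",T=wristT(o),tcp=o["tcp_pos"],R=o["eef_rot"])
cv2.imwrite("pics/top2.png",manip.capture("top")[...,::-1])
E
```

```text
time: 7.87
tcp_pos: [0.5372, 0.0141, 0.264]
eef_rot: [[-0.999, -0.05, 0.001], [-0.05, 0.999, 0.0], [-0.001, 0.0, -1.0]]
ft_force: [0.3, 0.4, 0.6]
opening: 0.035
gripper_force: 0.0
time: 8.28
tcp_pos: [0.5373, 0.0139, 0.4269]
eef_rot: [[-0.999, -0.05, 0.003], [-0.05, 0.999, 0.0], [-0.003, 0.0, -1.0]]
ft_force: [0.8, 0.7, 0.6]
opening: 0.0701
gripper_force: 0.0
```

View pics/w2.png

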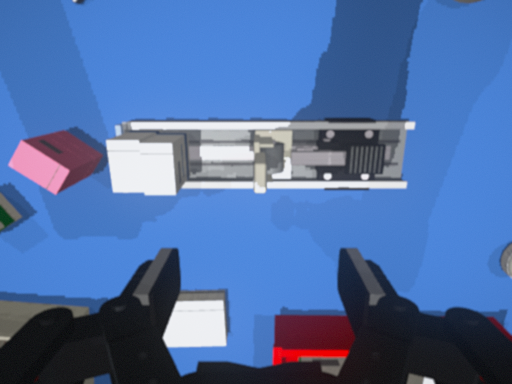

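The arm is held in place by itself (tab near (260,178)), the gap between it and the cartons (186–252) is clear, and the pad is at (367,160). Next is the spare carton.

```bash
python3 - <<'E'
from h import *
f=np.load("w2.npz");T=f["T"]
print("pad",wrist([(351,160),(384,160),(367,160)],.046,T),"tab",wrist([(260,178)],.12,T),"ctn",wrist([(108,193),(175,193),(107,140),(176,138)],.083,T))
E
python3 -m creep '[0.55,3.25,0,0.12,8.5, 1.1,6.5,0,0.24,8.5, 1.65,9.75,0,0.36,8.5, 2.2,13,0,0.48,8.5, 2.75,16.2,0,0.6,8.5]' >/dev/null
python3 - <<'E'
from h import *
o=manip.observe();R=np.array(o["eef_rot"]);y=R[:,1];a=np.degrees(np.arctan2(y[1],y[0]));print(o["tcp_pos"],a,np.radians(a-14.2),(R.T@(np.array([.459,.368,.40])-o["tcp_pos"]))*100)
E
```

```text
pad [[0.531783   0.11001274 0.046     ]
 [0.53009914 0.14440862 0.046     ]
 [0.53096656 0.12669007 0.046     ]] tab [[0.53552161 0.01486363 0.12      ]] ctn [[ 0.56781421 -0.12995685  0.083     ]
 [ 0.56465473 -0.06550557  0.083     ]
 [ 0.51648059 -0.12652094  0.083     ]
 [ 0.5115488  -0.063236    0.083     ]]
[0.50064883 0.17582244 0.42286006] 58.14521886416689 0.766988759689235 [13.67849364 14.12750087  2.2818334 ]
```

```bash
python3 -m creep '[2.3,2.3,0,0.12,8.5, 4.6,4.7,0.5,0.24,8.5, 6.9,7.1,1,0.36,8.5, 9.2,9.4,1.5,0.48,8.5, 11.4,11.8,2,0.6,8.5]' >/dev/null
python3 - <<'E'
from h import *
o=manip.observe();R=np.array(o["eef_rot"]);y=R[:,1];a=np.degrees(np.arctan2(y[1],y[0]));print(o["tcp_pos"],a,np.radians(a-14.2),(R.T@(np.array([.459,.368,.40])-o["tcp_pos"]))*100)
E
```

```text
[0.46495911 0.33597863 0.40252347] 23.78642991789129 0.1673147655788927 [3.1705911  0.74656779 0.24991695]
```

```bash
python3 -m creep '[1.6,0.3,0.1,0.1,8.5, 3.1,0.7,0.2,0.165,8.5, 3.1,0.7,0.2,0.165,8.5, 3.1,0.7,0.2,0.165,8.5]'
python3 - <<'E'
from h import *
o=manip.observe();i=manip.capture("wrist");cv2.imwrite("pics/w3.png",i[...,::-1]);np.savez("w3.npz",T=wristT(o),tcp=o["tcp_pos"],R=o["eef_rot"])
E
```

```text
time: 9.55
tcp_pos: [0.4592, 0.3659, 0.4007]
eef_rot: [[-0.257, 0.967, -0.001], [0.967, 0.257, -0.002], [-0.001, -0.001, -1.0]]
ft_force: [0.4, 0.2, -1.3]
opening: 0.0849
gripper_force: 0.0
```

View pics/w3.png

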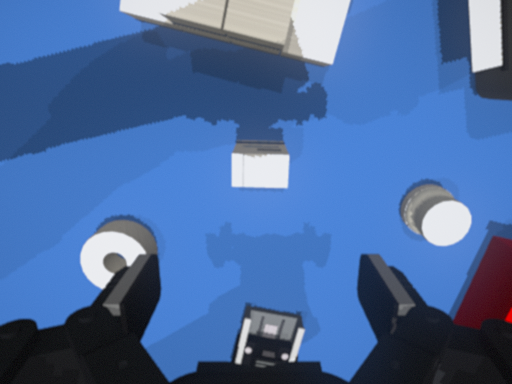

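The spare's white top face is at (232–289, 153–188), aligned with the fingers. I measure it by mask.

```bash
python3 - <<'E'
from h import *
g=cv2.imread("pics/w3.png");m=np.zeros(g.shape[:2],np.uint8);m[135:210,215:305]=(g.min(2)>200)[135:210,215:305]
r=cv2.minAreaRect(cv2.findNonZero(m));b=cv2.boxPoints(r);print(r)
f=np.load("w3.npz");p=wrist(b,.075,f["T"]);print(p,p.mean(0))
c=p.mean(0);t=c.copy();t[2]=.055+.155;print((f["R"].T@(t-f["tcp"]))*100)
E
```

```text
((259.75152587890625, 170.4293975830078), (56.20410919189453, 32.03590774536133), 1.2453643083572388)
[[0.43710288 0.34880379 0.075     ]
 [0.430904   0.37740371 0.075     ]
 [0.47872519 0.38892799 0.075     ]
 [0.48634784 0.36063871 0.075     ]] [0.45826998 0.36894355 0.075     ]
[3.41353627e-01 7.47431669e-03 1.90696786e+01]
```

```bash
python3 -m creep '[0.35,0,3.5,0,8.5, 0.35,0,7.5,0,8.5, 0.35,0,11.5,0,8.5, 0.35,0,15,0,8.5, 0.35,0,17.5,0,8.5]' >/dev/null
python3 -m creep '[0,0,1.5,0,8.5, 0,0,1.5,0,8.5, 0,0,1.5,0,5.5, 0,0,1.5,0,4, 0,0,1.5,0,4]'
python3 -m creep '[0,0,0,0,4, 0,0,0,0,4, 0,0,0,0,4, 0,0,0,0,4]'
```

```text
time: 10.43
tcp_pos: [0.4597, 0.3692, 0.2134]
eef_rot: [[-0.253, 0.967, 0.002], [0.967, 0.253, 0.002], [0.001, 0.003, -1.0]]
ft_force: [0.7, 0.6, -0.0]
opening: 0.0509
gripper_force: 0.0
time: 10.77
tcp_pos: [0.4597, 0.3695, 0.2136]
eef_rot: [[-0.253, 0.967, 0.003], [0.967, 0.253, 0.002], [0.001, 0.003, -1.0]]
ft_force: [-0.0, -1.6, 7.2]
opening: 0.0492
gripper_force: 63.0
```

```bash
python3 -m creep '[0,0,-2,0,4, 0,0,-5,0,4, 0,0,-9,0,4, 0,0,-13,0,4, 0,0,-16,0,4]'
python3 - <<'E'
from h import *
g=cv2.imread("pics/w2.png").astype(int);T=np.load("w2.npz")["T"]
for c in (210,225,390): print(c,[(r,g[r,c].tolist()) for r in list(range(116,134))+list(range(176,194))] if c==225 else "")
def edge(c,r0,r1):
    s=g[r0:r1,c,2];return r0+np.argmax(np.abs(np.diff(s)))+.5
for c in (200,215,230,300,390):
    a,b=edge(c,112,127),edge(c,182,196);p=wrist([(c+.0,a),(c,b)],.026,T);print(c,a,b,p[:,:2].ravel(),p.mean(0))
o=manip.observe();R=np.array(o["eef_rot"]);print((R.T@(np.array([.5355,-.0275,.36])-o["tcp_pos"]))*100)
E
```

```text
time: 11.18
tcp_pos: [0.4591, 0.3692, 0.3757]
eef_rot: [[-0.253, 0.967, 0.003], [0.967, 0.253, 0.003], [0.002, 0.003, -1.0]]
ft_force: [1.1, 0.4, -1.1]
opening: 0.0494
gripper_force: 62.3
210 
225 [(116, [222, 140, 88]), (117, [216, 136, 85]), (118, [191, 121, 77]), (119, [156, 101, 68]), (120, [127, 94, 78]), (121, [148, 137, 134]), (122, [214, 206, 202]), (123, [241, 238, 236]), (124, [244, 240, 238]), (125, [243, 239, 237]), (126, [243, 240, 238]), (127, [243, 239, 237]), (128, [236, 232, 229]), (129, [220, 214, 210]), (130, [195, 192, 187]), (131, [190, 187, 182]), (132, [190, 188, 183]), (133, [192, 189, 185]), (176, [165, 161, 157]), (177, [140, 136, 133]), (178, [103, 96, 93]), (179, [88, 79, 75]), (180, [107, 101, 97]), (181, [158, 155, 153]), (182, [217, 215, 212]), (183, [235, 234, 233]), (184, [237, 236, 235]), (185, [237, 236, 236]), (186, [237, 236, 235]), (187, [234, 228, 225]), (188, [226, 189, 170]), (189, [220, 151, 114]), (190, [218, 136, 86]), (191, [220, 140, 86]), (192, [221, 142, 91]), (193, [221, 141, 89])]
390 
200 121.5 188.5 [ 0.5021452  -0.05057358  0.57702082 -0.05082558] [ 0.53958301 -0.05069958  0.026     ]
215 121.5 188.5 [ 0.50136415 -0.03459569  0.57618885 -0.03385066] [ 0.5387765  -0.03422318  0.026     ]
230 121.5 188.5 [ 0.50058314 -0.01861868  0.57535692 -0.01687673] [ 0.53797003 -0.01774771  0.026     ]
300 121.5 188.5 [0.49693901 0.05592909 0.57147524 0.06232183] [0.53420712 0.05912546 0.026     ]
390 120.5 188.5 [0.49121311 0.15157452 0.56648605 0.16411683] [0.52884958 0.15784567 0.026     ]
[-40.30897151  -2.66133591   1.48846419]
```

```bash
python3 -m creep '[-3,-0.2,0,0,4, -7,-0.4,0,0,4, -11,-0.7,0,0,4, -15,-0.9,0,0,4, -19,-1.2,0,0,4]' >/dev/null
python3 -m creep '[-4,-0.2,0,0.05,4, -8,-0.5,0,0.1,4, -12,-0.8,0,0.15,4, -16,-1,0,0.206,4, -20,-1.3,0,0.206,4]' >/dev/null
python3 -m creep '[-1.2,-0.05,0,0,4, -1.2,-0.05,0,0,4, -1.2,-0.05,0,0,4]'
python3 - <<'E'
from h import *
o=manip.observe();R=np.array(o["eef_rot"]);y=R[:,1];print(np.degrees(np.arctan2(y[1],y[0])),(R.T@(np.array([.537,-.0275,.28])-o["tcp_pos"]))*100)
E
```

```text
time: 12.27
tcp_pos: [0.5333, -0.0268, 0.3721]
eef_rot: [[-0.049, 0.999, 0.001], [0.999, 0.049, 0.001], [0.001, 0.001, -1.0]]
ft_force: [0.6, 0.4, -2.0]
opening: 0.0493
gripper_force: 62.1
2.7844555297484255 [-0.09609484  0.36186385  9.21265508]
```

```bash
python3 -m creep '[-0.1,0.36,2,0,4, -0.1,0.36,5,0,4, -0.1,0.36,8,0,4, -0.1,0.36,10.5,0,4, -0.1,0.36,10.5,0,4]' >/dev/null
python3 -m creep '[0,0,0,0,4, 0,0,0,0,4]'
python3 - <<'E'
from h import *
o=manip.observe();i=manip.capture("wrist");np.savez("w4.npz",T=wristT(o),tcp=o["tcp_pos"],R=o["eef_rot"])
cv2.imwrite("pics/w4.png",i[...,::-1]);s=manip.capture("scene")[165:245,180:320]
cv2.imwrite("pics/e.png",np.vstack([i,cv2.resize(s,(512,292))])[:590,:,::-1][:, :] if 0 else np.hstack([cv2.resize(i,(400,300)),cv2.resize(s,(400,300))])[...,::-1])
E
```

```text
time: 12.85
tcp_pos: [0.5378, -0.0263, 0.2681]
eef_rot: [[-0.052, 0.999, 0.002], [0.999, 0.052, 0.0], [0.0, 0.002, -1.0]]
ft_force: [1.4, -0.6, -0.9]
opening: 0.0493
gripper_force: 62.4
```

View pics/e.png

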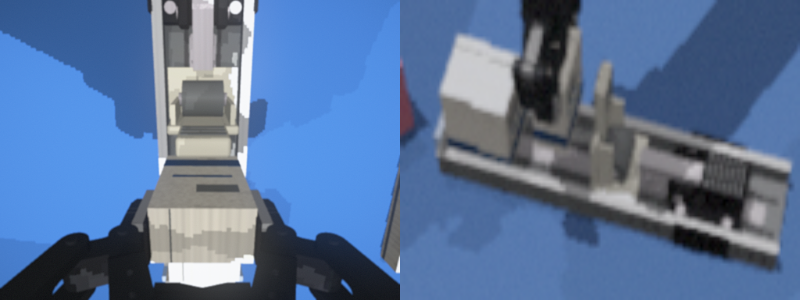

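The wrist half shows the carton centred between the lane walls (walls' mid at column 200, carton's at 201). The scene half shows it clear of the old cartons and of the tab. I lower it, feeling for the floor.

```bash
python3 -m creep '[0,0,1,0,4, 0,0,2,0,4, 0,0,3,0,4, 0,0,3.8,0,4, 0,0,4,0,4]' |egrep 'tcp|ft'
python3 -m creep '[0,0,0.2,0,4, 0,0,0.2,0,4, 0,0,0.2,0,4]' |egrep 'tcp|ft'
python3 -m creep '[0,0,0.2,0,4, 0,0,0.2,0,4, 0,0,0.2,0,4]' |egrep 'tcp|ft'
```

```text
tcp_pos: [0.5363, -0.0272, 0.2248]
ft_force: [-0.1, 0.5, -0.7]
tcp_pos: [0.5372, -0.0273, 0.2248]
ft_force: [-0.0, -0.4, -1.2]
tcp_pos: [0.5372, -0.0272, 0.2228]
ft_force: [-0.7, -0.0, -0.7]
```

```bash
python3 -m creep '[0,0,0.1,0,4, 0,0,0.1,0,4, 0,0,0.1,0,4]' |egrep 'tcp|ft'
python3 -m creep '[0,0,0.1,0,4, 0,0,0.1,0,4, 0,0,0.1,0,4]' |egrep 'tcp|ft'
```

```text
tcp_pos: [0.5371, -0.0272, 0.2217]
ft_force: [0.1, -0.5, -0.8]
tcp_pos: [0.5372, -0.0273, 0.2217]
ft_force: [-2.8, 0.5, 11.0]
```

Floor contact. I ease slightly, open and rise.

```bash
python3 -m creep '[0,0,-0.06,0,4, 0,0,-0.06,0,4.5, 0,0,-0.06,0,5.2, 0,0,-0.06,0,6.2, 0,0,-0.06,0,7]'
python3 -m creep '[0,0,0,0,7, 0,0,-1.5,0,7, 0,0,-4,0,7, 0,0,-8,0,7, 0,0,-12,0,7]'
python3 - <<'E'
from h import *
o=manip.observe();i=manip.capture("wrist");np.savez("w5.npz",T=wristT(o),tcp=o["tcp_pos"],R=o["eef_rot"])
cv2.imwrite("pics/w5.png",i[...,::-1]);s=manip.capture("scene")[165:245,180:320]
cv2.imwrite("pics/f.png",np.hstack([cv2.resize(i,(400,300)),cv2.resize(s,(400,300))])[...,::-1])
E
```

```text
time: 14.78
tcp_pos: [0.5371, -0.0272, 0.2212]
eef_rot: [[-0.05, 0.999, -0.0], [0.999, 0.05, -0.0], [-0.0, -0.0, -1.0]]
ft_force: [0.5, 0.3, 0.2]
opening: 0.0697
gripper_force: 0.0
time: 15.2
tcp_pos: [0.5364, -0.0272, 0.3418]
eef_rot: [[-0.05, 0.999, -0.003], [0.999, 0.05, -0.001], [-0.0, -0.003, -1.0]]
ft_force: [1.3, 0.7, 0.2]
opening: 0.07
gripper_force: 0.0
```

View pics/f.png

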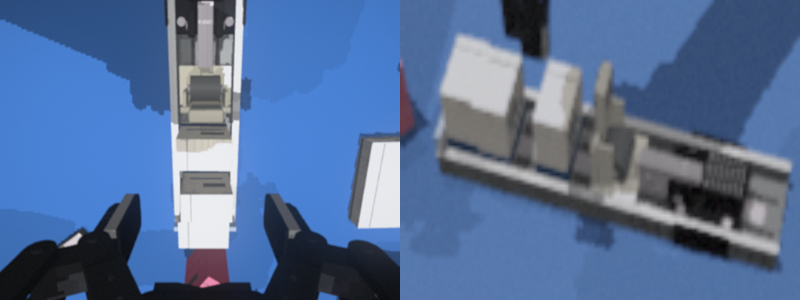

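The wrist half shows the new carton standing behind the old ones, and the scene half shows it upright at (555,105), between the old cartons and the held arm. Next I press the pad with closed fingers.

```bash
python3 -m creep '[3,0,0,0,3, 7,0.05,0,0,0, 11,0.1,0,0,0, 15.2,0.1,0,0,0, 15.3,0.1,0,0,0]' >/dev/null
python3 -m creep '[0,0,2,0,0, 0,0,5,0,0, 0,0,8,0,0, 0,0,10.5,0,0, 0,0,10.8,0,0]' >/dev/null
python3 -m creep '[0,0,0,0,0, 0,0,0,0,0]'
```

```text
time: 16.3
tcp_pos: [0.5309, 0.1254, 0.2341]
eef_rot: [[-0.05, 0.999, 0.001], [0.999, 0.05, -0.0], [-0.0, 0.001, -1.0]]
ft_force: [0.4, -0.1, 1.8]
opening: 0.0002
gripper_force: 0.0
```

```bash
python3 -m creep '[0,0,0.6,0,0, 0,0,1.2,0,0, 0,0,1.4,0,0, 0,0,1.4,0,0]' |egrep 'tcp|ft'
python3 -m creep '[0,0,0.2,0,0, 0,0,0.2,0,0]' |egrep 'tcp|ft'
python3 -m creep '[0,0,0.2,0,0, 0,0,0.2,0,0]' |egrep 'tcp|ft'
python3 -m creep '[0,0,0.2,0,0, 0,0,0.2,0,0]' |egrep 'tcp|ft'
python3 - <<'E'
from h import *
s=manip.capture("scene");cv2.imwrite("pics/s6.png",s[...,::-1])
g=s.astype(int)
E
```

```text
tcp_pos: [0.5306, 0.1258, 0.2195]
ft_force: [-0.5, 1.2, 1.0]
tcp_pos: [0.5306, 0.1265, 0.2178]
ft_force: [-0.3, 2.7, 4.4]
tcp_pos: [0.5305, 0.1263, 0.2155]
ft_force: [-1.1, 3.9, 3.7]
tcp_pos: [0.5306, 0.1267, 0.2135]
ft_force: [-1.6, 5.1, 4.5]
```

```bash
python3 -m creep '[0,0,0.2,0,0, 0,0,0.3,0,0, 0,0,0.3,0,0, 0,0,0.3,0,0]' |egrep 'tcp|ft'
python3 - <<'E'
from h import *
s=manip.capture("scene");a=cv2.imread("pics/s6.png")[...,::-1]
print("diff now vs s6",np.argwhere(np.abs(s.astype(int)-a).max(2)>60).shape)
cv2.imwrite("pics/g.png",np.hstack([cv2.resize(q[165:245,180:320],(400,300)) for q in(a,s)])[...,::-1])
E
```

```text
tcp_pos: [0.5307, 0.1269, 0.2106]
ft_force: [-0.8, 6.1, 5.2]
diff now vs s6 (17, 2)
```

View pics/g.png

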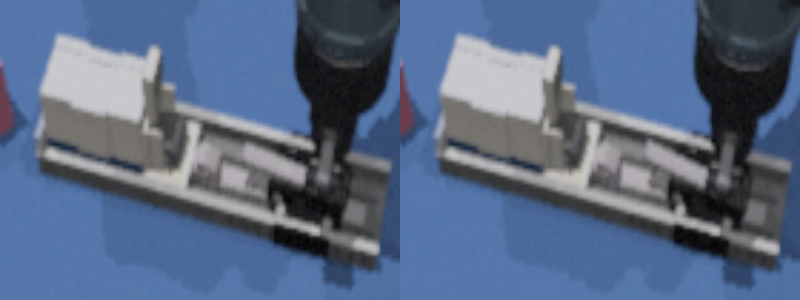

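Both pictures show the arm sprung forward: three cartons are closed up upright against the lip, with the tab at (155,85). I raise the tool clear, check it numerically and hand in.

```bash
python3 -m creep '[0,0,-0.5,0,0, 0,0,-2,0,0, 0,0,-5,0,0, 0,0,-9,0,0, 0,0,-13,0,0]'
python3 -m creep '[0,0,-1,0,0, 0,0,-1,0,0, 0,0,-1,0,0, 0,0,-1,0,0, 0,0,-1,0,0]'
python3 - <<'E'
from h import *
s=manip.capture("scene");a=cv2.imread("pics/s6.png")[...,::-1].astype(int)
print("changed px at cartons:",(np.abs(s[165:225,180:245]-a[165:225,180:245]).max(2)>60).sum())
print(manip.job_done())
E
```

```text
time: 17.98
tcp_pos: [0.5298, 0.1241, 0.3409]
eef_rot: [[-0.048, 0.999, -0.003], [0.999, 0.048, -0.003], [-0.003, -0.003, -1.0]]
ft_force: [0.7, 0.3, -0.9]
opening: -0.0004
gripper_force: 0.0
time: 18.4
tcp_pos: [0.5297, 0.1253, 0.3486]
eef_rot: [[-0.05, 0.999, -0.003], [0.999, 0.05, -0.002], [-0.001, -0.003, -1.0]]
ft_force: [0.1, -0.1, -0.5]
opening: 0.0002
gripper_force: 0.0
changed px at cartons: 0
the job is handed in; nothing more can be done
None
```

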